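Vent the vacuum box and take off its lid

ROBOT

A 6-joint arm with a two-finger parallel gripper is mounted at the origin on a cart in front of the work surface, level with it; the furniture and walls round the work are solid. World frame = base frame: x ahead of the robot, y to its left, z up, the work surface at z = 0. Lengths are in m, angles in rad, forces in N, time in s.
With the tool pointing down it reaches from about 0.35 to 0.975 m from the base axis. Payload 4.9 kg.
Tool frame: the origin (TCP) lies at the very end of the fingers, on their centre line; the grasp point (between the pads) lies 19 mm behind it (manip.tcp_to_grasp is the distance from the TCP to the grasp point, in m); z points along the fingers, y is the direction in which the jaws open and shut (so a half turn about z gives the same grasp; the last joint's range is limited). The gripper opens to 85 mm and grips with 20 to 120 N. Pads are 22 mm wide; open, the fingers measure 114 mm over their backs; the gripper's body (76 mm by 85 mm) begins 54 mm behind the grasp point. The pads swing forward as they close: fully open they stand 13 mm farther back than shut.
Start: joints at [-1.332, 0.053, 1.613, -0, 1.476, -0.119], TCP at [0.219, -0.585, 0.231] pointing down, gripper open.
Joint ranges: [-3.01, 3.01], [-1.01, 2.22], [0.06, 2.58], [-1.02, 4.17], [0.09, 2.62], [-3.14, 3.14]. Speed limits (rad/s): [2.57, 2.57, 3.14, 3.14, 3.14, 3.14].

INTERFACE

Orientations are given as a unit quaternion [w, x, y, z].
In Python, from plant import sensors, cams, job, finder, manip gives the robot as it stands.
- The arm moves only by the shell command python3 -m pendant 'ROWS'. ROWS is JSON, a list of rows, each an object of numbers: "wx", "wy", "wz": the turn, a rotation vector about the tool's x, y, z in degrees; "dx", "dy", "dz": the shift along the tool's x, y, z in m; "hand": the gripper's target within -1 to 1 (fully open at 1, half-way at 0, shut at -1). A call has 1 to 20 rows; each row is the pose to reach, as a shift and turn from the pose commanded when the call began, along the tool's axes at that moment; what a row does not reach only later rows make up. A row lasts 1/12 s, in which the tool goes at most 41.7 mm and 7.16 degrees, less where a joint would pass 70% of its speed; a pose out of reach is approached as far as the arm can. A call with a gripper value outside its range is refused whole. The fingers move at their own pace and stop on an object; the grip force is fixed at half the most. Time passes only in rows, so rows that repeat a pose let the fingers close. It gives the time, the measured TCP pose, the force and the opening at its end, in the units of the state.
- sensors.state(): the state, without advancing time (a new reading comes with each control period).
- cams.grab_frame(name): name is "scene" or "top" or "wrist"; returns (picture, depth): 400x640x3 uint8, red, green, blue; 400x640 float32, m along the optical axis (not along the pixel's ray), 0 where there is no reading.
- cams.calibration(name): a dict with "fov_y" (degrees; the focal length in pixels is half the picture's height over the tangent of half this angle, whatever the lens; pixels are square), "cx", "cy" (the principal point, pixels), "pose" (4x4, takes a point from camera to world coordinates); the wrist camera has in their place "hand_eye" (4x4, takes a point from camera to tool coordinates, whose origin is the TCP and whose axes are the flange's). Camera axes: x right, y down, z forward; pixel columns grow to the right and rows downward; lengths in m; the calibration is good to about 2 mm. A picture is of the moment at which its call begins: read the wrist's pose just before it. calibration takes no time and is no camera call.
- job.job_done(): hands the job in, once; it reports no verdict.
Trained networks look in the newest picture that a camera, given by its name, has taken for a name from the list of things; names that differ only in an ending like _2 or _b are one class to them, and where a whole thing is asked for, a point or a joint stands for the part that bears it (a point fixed in the world has none). Each returns a list of dicts, best first, with "score" (0 to 1); they miss things now and then, are a little off and sometimes report something else, mostly with a low value. They report only what shows in the picture. A call takes as long as a camera call.
- finder.look_for(camera, thing): "position" ([x, y, z] in m, in world coordinates, good to about 4 mm: the middle of the surface that is visible of it).
The state is a dict: "time": time; "joint_pos": joint angles; "joint_vel": joint speeds; "joint_efforts": joint torques, N m; "tool_pos": TCP position; "tool_rot": TCP orientation; "contact_force": force on the tool from outside, world axes, zero at the start; "ft_torque": the same for the moment, N m; "gripper_width": opening from 0.0 (shut) to 1.0 (fully open).
Only numpy, scipy, OpenCV 4.12 (cv2) and the standard library are available. Lean on these libraries where they do the work, as an engineer would, in place of code of your own. Each camera call takes 0.05 s, during which the arm holds its last target. There are 200 camera calls.

TASK

The reference block is stored under vacuum in the grey metal box. Vent the box by turning the tap on its lid anticlockwise (seen from above) until it is fully open at its stop, then lift the lid off and set it down gently, right way up and flat, in the middle of the black rubber mat. Do not drag or lift the box itself, and leave the tin, the loupe, the screwdriver and everything else alone.

Things in the scene. Friction and masses are not known exactly. Their poses are not given: they have to be found in the camera images.
- vacuum_box: grey open-topped rectangular metal box, 190 (its x) x 130 (its y) x 70 mm high, 4 kg, standing loose on the bench. Walls 16 mm thick at the ends (x) and 12 mm at the long sides, inside 158 x 106 mm, floor 8 mm thick. Origin: centre of the underside, z up. A short capped brass port sticks out of its +x end.
- lid: aluminium lid, 0.36 to 0.56 kg, axes as the box's at first. Plate 190 x 130 x 8 mm; under it a locating block 155 x 103 x 16 mm dips into the box with 1.5 mm side play. Origin: centre of the block's underside: 54 mm above the box's origin while shut, 24 mm below the plate's top face, at the mat's top face when it stands there. Centre of mass under the handle, up to 8 mm towards the tap.
- handle_grip (a point): centre of the lid's black handle: a bar 56 mm long (lid's x), 14 mm thick (y), 16 mm high, on two posts over the lid's middle; 30 mm above the plate's top face, 54 mm above the lid's origin. Axes as the lid's.
- tap_grip (a point): centre of the steel tap handle: a wing bar 50 mm long (this point's y), 12 mm thick (x), 18 mm high, on an upright brass stem 62 mm from the lid's middle towards the lid's +x. Centre 49 mm above the plate's top face; underside 40 mm above it, 2 mm higher than the black handle's top, so fingers no lower than the underside clear the handle as they turn. Axes turn with the tap.
- vent_tap (a joint): tap angle, rad, growing anticlockwise from above; at 0 its bar lies along the lid's y. Starts shut at 0 to 0.35; stop (fully open) at 2.8; open past 2.4: take it again part way. Friction 0.10 N m, no spring. Short of 2.3 the vacuum may hold the lid rigidly (under 2 mm play) and pulling lifts the whole box; past 2.3 it is gone and the lid lifts straight up freely.
- lid_mat: black rubber mat fixed on the bench, 220 (its x) x 160 (its y) x 5 mm thick. Origin: centre of the underside, z up.
- ref_block_2: steel disc, 56 mm across and 16 mm high, lying inside the box; stays there. Origin: centre of the underside.
- grease_tin: bystander: round tin with a dark green lid, 67 mm across, 29 mm high. Origin: centre of the underside.
- loupe: bystander: black waisted eyeglass, 35 mm across, 41 mm high. Origin: centre of the underside.
- screwdriver_1: bystander: screwdriver lying on the bench, 173 mm long, 27 mm thick. Origin: under its middle.

How it is judged:
By the outcome, as a careful person would: the job done as asked, in the order asked, and still so for the second after the job is handed in, with the robot touching nothing.
It also fails if it takes over 67 s, if anything falls off the work surface, if the arm or the gripper's body presses on something with over 40 N, if the wrist force passes 120 N, or if a joint passes its speed limit or range.

## Working session

There is one attempt and no reset: what is moved stays moved. The work goes in short steps, Python scripts to look and compute and a shell command to move; the robot and the scene stay as the last step left them, time stands still between calls to the robot, and variables do not carry over. Pictures are saved under pics/ and viewed, about 8 in all and at most 12, crops included, and the job is handed in when it is done.

```bash
mkdir -p pics; ls; cat > h.py <<'E'
import numpy as np, cv2
from plant import sensors, cams, job, finder, manip
from scipy.spatial.transform import Rotation as R
def cloud(name):
    s=sensors.state(); im,d=cams.grab_frame(name); c=cams.calibration(name)
    f=200/np.tan(np.radians(c["fov_y"])/2); v,u=np.mgrid[:400,:640]
    P=np.stack([(u-c["cx"])/f*d,(v-c["cy"])/f*d,d],-1)
    if "pose" in c: T=np.array(c["pose"])
    else:
        T0=np.eye(4);q=s["tool_rot"];T0[:3,:3]=R.from_quat([q[1],q[2],q[3],q[0]]).as_matrix();T0[:3,3]=s["tool_pos"];T=T0@np.array(c["hand_eye"])
    W=P@T[:3,:3].T+T[:3,3]; W[d==0]=np.nan
    return im,W
def save(n,im): cv2.imwrite("pics/"+n,im[...,::-1])
E
python3 - <<'E'
from h import *
s=sensors.state(); print(s, manip.tcp_to_grasp)
for n in("top","scene"):
    im,W=cloud(n); save(n+"1.png",im); np.save(n+"1.npy",W)
    for t in["vacuum_box","lid","handle_grip","tap_grip","lid_mat","grease_tin","loupe","screwdriver_1"]:
        print(n,t,[(np.round(r["position"],3).tolist(),round(r["score"],2)) for r in finder.look_for(n,t)[:2]])
print(sensors.state()["time"])
E
```

```text
pics
{'time': 0.0, 'joint_pos': array([-1.33202021e+00,  5.33495892e-02,  1.61430452e+00, -9.65987582e-07,
        1.47600970e+00, -1.19003467e-01]), 'joint_vel': array([ 1.26559609e-04,  1.34741374e-03,  6.06583551e-04, -4.50124859e-05,
       -2.63635272e-03,  5.48763874e-04]), 'joint_efforts': array([-4.12561149e-04, -3.93679440e+01, -3.70180678e+01, -1.00009011e-04,
        6.90198125e-03,  1.03776367e-05]), 'tool_pos': array([ 0.21872004, -0.58480692,  0.23006125]), 'tool_rot': array([-1.03369410e-03,  9.84041310e-01,  1.77937144e-01, -6.24598947e-05]), 'contact_force': array([-0.57528955,  0.7310442 ,  0.01247406]), 'ft_torque': array([-0.00051033, -0.0065472 , -0.01763027]), 'gripper_width': 0.9998313447700247} 0.0187
top vacuum_box [([0.496, -0.156, 0.037], 0.74)]
top lid [([0.5, -0.215, 0.079], 0.84)]
top handle_grip [([0.499, -0.217, 0.079], 0.82)]
top tap_grip [([0.562, -0.225, 0.136], 0.56)]
top lid_mat [([0.483, 0.142, 0.002], 0.8), ([0.496, -0.156, 0.033], 0.26)]
top grease_tin [([0.624, 0.411, 0.03], 0.85)]
top loupe []
top screwdriver_1 [([0.673, 0.129, 0.02], 0.78), ([0.622, 0.412, 0.029], 0.67)]
scene vacuum_box [([0.473, -0.162, 0.037], 0.7)]
scene lid [([0.493, -0.215, 0.076], 0.83)]
scene handle_grip [([0.494, -0.216, 0.077], 0.65)]
scene tap_grip [([0.555, -0.223, 0.132], 0.45)]
scene lid_mat [([0.484, 0.152, 0.001], 0.74)]
scene grease_tin [([0.618, 0.415, 0.027], 0.96)]
scene loupe [([0.593, 0.014, 0.029], 0.63)]
scene screwdriver_1 [([0.668, 0.139, 0.024], 0.61)]
0.9
```

View pics/top1.png

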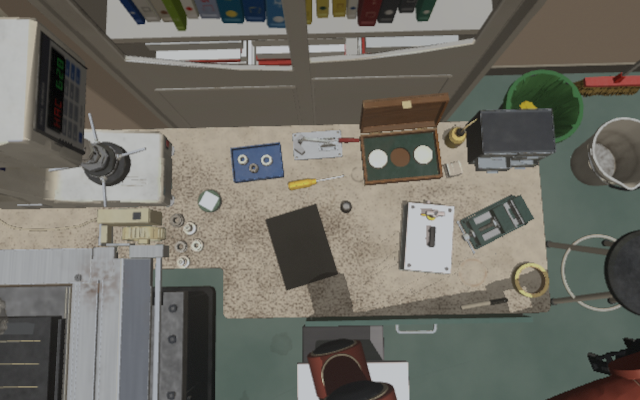

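View pics/scene1.png

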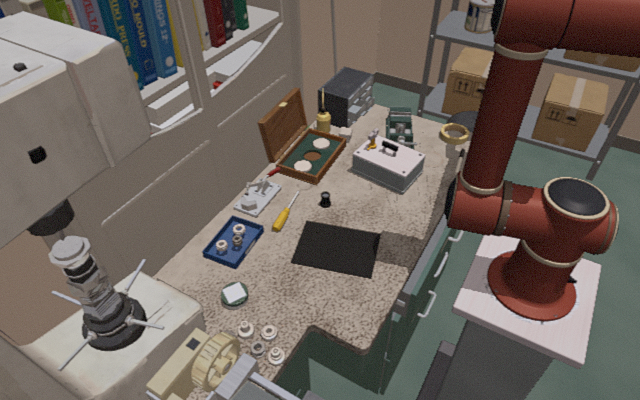

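```bash
python3 - <<'E'
from h import *
for n in("top","scene"):
    W=np.load(n+"1.npy"); im=cv2.imread(f"pics/{n}1.png"); g=im.max(2)
    x,y,z=W[...,0],W[...,1],W[...,2]
    reg=(abs(x-.5)<.2)&(abs(y+.22)<.2)
    def rect(m,l):
        p=W[m]; 
        if len(p)<8: print(n,l,len(p));return
        r=cv2.minAreaRect(p[:,:2].astype(np.float32)); print(n,l,len(p),"c",np.round(r[0],4),"size",np.round(r[1],3),"ang",round(r[2],1),"z",np.round(np.median(p[:,2]),4))
    rect(reg&(z>.072)&(z<.084),"plate"); rect(reg&(z>.1)&(z<.122)&(np.hypot(x-.5,y+.217)<.045),"handle"); rect(reg&(z>.124)&(z<.145)&(np.hypot(x-.56,y+.224)<.05),"tap")
    rect((abs(x-.48)<.16)&(abs(y-.145)<.15)&(z>-.005)&(z<.012)&(g<60),"mat")
E
```

```text
top plate 2843 c [ 0.5518 -0.2856] size [0.254 0.306] ang 84.8 z 0.0777
top handle 123 c [ 0.4998 -0.2195] size [0.014 0.055] ang 83.7 z 0.1148
top tap 113 c [ 0.5618 -0.2262] size [0.05  0.019] ang 89.6 z 0.1347
top mat 3788 c [0.4962 0.0973] size [0.216 0.246] ang 15.5 z 0.0045
scene plate 1436 c [ 0.5521 -0.288 ] size [0.263 0.309] ang 84.7 z 0.079
scene handle 105 c [ 0.4987 -0.2196] size [0.02  0.055] ang 77.6 z 0.1139
scene tap 70 c [ 0.5615 -0.2251] size [0.02  0.054] ang 7.0 z 0.1345
scene mat 3490 c [0.4972 0.1051] size [0.218 0.24 ] ang 16.1 z 0.0059
```

The top view shows the lid near (428,237) with the tap at (430,213), the mat at (301,246) turned by about 16°, and a grey device to the right of the box. The scene view agrees. The dark shadow under the mat spoils its fit, so I'll redo that and check heights near the tap.

```bash
python3 - <<'E'
from h import *
print(np.round(cams.calibration("wrist")["hand_eye"],3).tolist(), cams.calibration("wrist")["fov_y"])
for n in("top","scene"):
    W=np.load(n+"1.npy"); im=cv2.imread(f"pics/{n}1.png"); g=im.max(2)
    x,y,z=W[...,0],W[...,1],W[...,2]
    m=((abs(x-.5)<.2)&(abs(y-.145)<.2)&(abs(z)<.015)&(g<(46 if n=="top" else 40))).astype(np.uint8)
    m=cv2.morphologyEx(m,cv2.MORPH_OPEN,np.ones((5,5)))
    k,l,st,_=cv2.connectedComponentsWithStats(m); i=1+np.argmax(st[1:,4])
    p=W[l==i]; r=cv2.minAreaRect(p[:,:2].astype(np.float32)); print(n,np.round(r[0],4),np.round(r[1],3),r[2],np.median(p[:,2]),"mean",p.mean(0), "g",np.percentile(g[l==i],[5,50,95]))
    for q in[(.5,.62),(.62,.75),(.35,.5)]:
        for yy in[(-.45,-.31),(-.31,-.12),(-.12,0)]:
            a=(x>q[0])&(x<q[1])&(y>yy[0])&(y<yy[1]); print(q,yy,round(float(np.nanmax(z[a])),3))
E
```

```text
[[-0.001, -0.948, -0.317, 0.082], [1.0, -0.001, -0.001, -0.001], [0.0, -0.317, 0.948, -0.142], [0.0, 0.0, 0.0, 1.0]] 64.09985766297486Traceback (most recent call last):
  File "<stdin>", line 8, in <module>
    return _wrapfunc(a, 'argmax', axis=axis, out=out, **kwds)
    return bound(*args, **kwds)
ValueError: attempt to get argmax of an empty sequence
```

```bash
python3 -m pendant '[{"dz":-0.07},{"dx":0.2,"dy":-0.1,"dz":-0.07,"wz":40},{"dx":0.37,"dy":-0.19,"dz":-0.07,"wz":100},{"dx":0.37,"dy":-0.19,"dz":-0.07,"wz":100},{"dx":0.37,"dy":-0.19,"dz":-0.07,"wz":100},{"dx":0.37,"dy":-0.19,"dz":-0.07,"wz":100},{"dx":0.37,"dy":-0.19,"dz":-0.07,"wz":100},{"dx":0.37,"dy":-0.19,"dz":-0.07,"wz":100},{"dx":0.37,"dy":-0.19,"dz":-0.07,"wz":100},{"dx":0.37,"dy":-0.19,"dz":-0.07,"wz":100},{"dx":0.37,"dy":-0.19,"dz":-0.07,"wz":100},{"dx":0.37,"dy":-0.19,"dz":-0.07,"wz":100},{"dx":0.37,"dy":-0.19,"dz":-0.07,"wz":100},{"dx":0.37,"dy":-0.19,"dz":-0.07,"wz":100},{"dx":0.37,"dy":-0.19,"dz":-0.07,"wz":100},{"dx":0.37,"dy":-0.19,"dz":-0.07,"wz":100},{"dx":0.37,"dy":-0.19,"dz":-0.07,"wz":100},{"dx":0.37,"dy":-0.19,"dz":-0.07,"wz":100}]'
```

```text
invalid input
```

```bash
python3 - <<'E'
from h import *
for n in("top","scene"):
    W=np.load(n+"1.npy"); im=cv2.imread(f"pics/{n}1.png"); g=im.max(2)
    x,y,z=W[...,0],W[...,1],W[...,2]
    a=(abs(x-.48)<.03)&(abs(y-.145)<.03); print(n,np.percentile(g[a],[1,10,50,90,99]))
    for q in[(.5,.62),(.62,.75),(.35,.5)]:
        print(q,[round(float(np.nanmax(z[(x>q[0])&(x<q[1])&(y>b)&(y<c)])),3) for b,c in[(-.45,-.31),(-.31,-.12),(-.12,0)]])
E
python3 -m pendant '[{"dx":0.0,"dy":0.0,"dz":-0.04,"wx":0,"wy":0,"wz":0,"hand":1}]'; python3 -m pendant --help | head
```

```text
top [52. 52. 53. 54. 55.]
(0.5, 0.62) [0.075, 0.142, 0.045]
(0.62, 0.75) [0.139, 0.042, 0.043]
(0.35, 0.5) [0.065, 0.12, 0.01]
scene [ 32.  38.  50. 108. 112.]
(0.5, 0.62) [0.074, 0.141, 0.045]
(0.62, 0.75) [0.139, 0.042, 0.043]
(0.35, 0.5) [0.063, 0.119, 0.008]
time: 0.98
tool_pos: [0.2177, -0.5809, 0.2611]
tool_rot: [-0.009, 0.984, 0.178, -0.001]
contact_force: [0.8, -0.5, -2.0]
gripper_width: 0.999invalid input: not JSON, or not a number
```

```bash
python3 -m pendant '[{"dx":0.04,"dy":-0.02,"dz":-0.03,"wx":0,"wy":0,"wz":7,"hand":1},{"dx":0.37,"dy":-0.19,"dz":-0.03,"wx":0,"wy":0,"wz":100,"hand":1},{"dx":0.37,"dy":-0.19,"dz":-0.03,"wx":0,"wy":0,"wz":100,"hand":1},{"dx":0.37,"dy":-0.19,"dz":-0.03,"wx":0,"wy":0,"wz":100,"hand":1},{"dx":0.37,"dy":-0.19,"dz":-0.03,"wx":0,"wy":0,"wz":100,"hand":1},{"dx":0.37,"dy":-0.19,"dz":-0.03,"wx":0,"wy":0,"wz":100,"hand":1},{"dx":0.37,"dy":-0.19,"dz":-0.03,"wx":0,"wy":0,"wz":100,"hand":1},{"dx":0.37,"dy":-0.19,"dz":-0.03,"wx":0,"wy":0,"wz":100,"hand":1},{"dx":0.37,"dy":-0.19,"dz":-0.03,"wx":0,"wy":0,"wz":100,"hand":1},{"dx":0.37,"dy":-0.19,"dz":-0.03,"wx":0,"wy":0,"wz":100,"hand":1},{"dx":0.37,"dy":-0.19,"dz":-0.03,"wx":0,"wy":0,"wz":100,"hand":1},{"dx":0.37,"dy":-0.19,"dz":-0.03,"wx":0,"wy":0,"wz":100,"hand":1},{"dx":0.37,"dy":-0.19,"dz":-0.03,"wx":0,"wy":0,"wz":100,"hand":1},{"dx":0.37,"dy":-0.19,"dz":-0.03,"wx":0,"wy":0,"wz":100,"hand":1},{"dx":0.37,"dy":-0.19,"dz":-0.03,"wx":0,"wy":0,"wz":100,"hand":1},{"dx":0.37,"dy":-0.19,"dz":-0.03,"wx":0,"wy":0,"wz":100,"hand":1},{"dx":0.37,"dy":-0.19,"dz":-0.03,"wx":0,"wy":0,"wz":100,"hand":1}]'
cat > m.py <<'E'
from h import *
def meas(n,im,W,h=(.562,-.226)):
    x,y,z=W[...,0],W[...,1],W[...,2]; reg=(abs(x-.52)<.12)&(abs(y+.22)<.12)
    def rect(m,l):
        m=cv2.morphologyEx(m.astype(np.uint8),cv2.MORPH_OPEN,np.ones((3,3))); k,lb,st,_=cv2.connectedComponentsWithStats(m)
        if k<2: print(l,"none");return
        p=W[lb==1+np.argmax(st[1:,4])]
        (cx,cy),(a,b),t=cv2.minAreaRect(p[:,:2].astype(np.float32)); t=t if a>b else t+90
        print(n,l,len(p),"c",round(cx,4),round(cy,4),"size",np.round([a,b],3),"long axis",round((t+45)%180-45,1),"z",np.round(np.median(p[:,2]),4))
    rect(reg&(z>.07)&(z<.086),"plate"); rect(reg&(z>.108)&(z<.122)&(np.hypot(x-.5,y+.22)<.045),"handle"); rect(reg&(z>.126)&(z<.145)&(np.hypot(x-h[0],y-h[1])<.05),"tap")
E
python3 - <<'E'
from m import *
s=sensors.state(); print(s["tool_pos"],s["tool_rot"],s["joint_pos"],s["time"])
im,W=cloud("wrist"); save("w1.png",im); meas("w",im,W)
for n in("handle_grip","tap_grip"): print(n,[(np.round(r["position"],3).tolist(),round(r["score"],2)) for r in finder.look_for("wrist",n)[:2]])
E
```

```text
time: 2.4
tool_pos: [0.4989, -0.2778, 0.3014]
tool_rot: [0.0, 0.769, -0.639, 0.0]
contact_force: [0.4, -0.6, 0.1]
gripper_width: 1.003
[ 0.49892071 -0.27782499  0.30135582] [ 2.63153487e-06  7.69466365e-01 -6.38687335e-01  3.06357564e-05] [-6.38386798e-01 -1.07652179e-01  1.65451313e+00 -8.58952122e-06
  1.59467081e+00  2.31799155e+00] 2.4
w plate 13809 c 0.5005 -0.2198 size [0.13 0.19] long axis -6.4 z 0.077
w handle 623 c 0.5003 -0.2201 size [0.014 0.056] long axis -5.8 z 0.1146
w tap 634 c 0.5617 -0.2276 size [0.049 0.021] long axis 72.5 z 0.1345
handle_grip [([0.505, -0.227, 0.077], 0.88)]
tap_grip [([0.562, -0.23, 0.136], 0.63)]
```

View pics/w1.png

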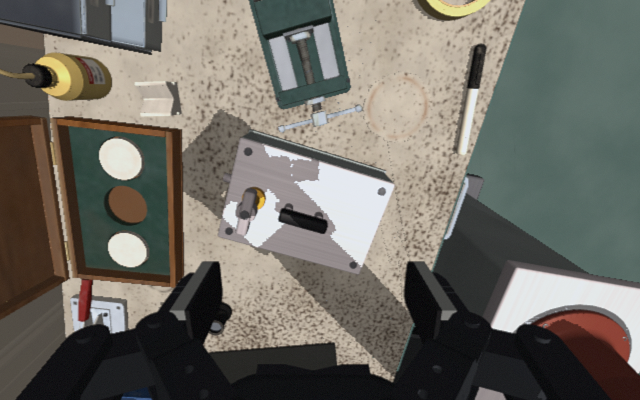

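The wrist view shows the lid at (305,205), the handle at (303,218) and the tap at (250,208). The tap bar runs from roughly (260,190) to (240,232), and its side face may be skewing the fit. I'll refine it using only the top face, with a crop.

```bash
python3 - <<'E'
from m import *
im,W=cloud("wrist"); x,y,z=W[...,0],W[...,1],W[...,2]
a=(np.hypot(x-.562,y+.227)<.045)&(z>.1)
print(np.percentile(z[a],[5,25,50,75,90,98]))
for lo in(.120,.128,.132,.134):
    p=W[a&(z>lo)][:,:2]; c=p.mean(0); w,v=np.linalg.eigh(np.cov((p-c).T)); print(lo,len(p),c,np.sqrt(w*12),np.degrees(np.arctan2(v[1,1],v[0,1]))%180, cv2.minAreaRect(p.astype(np.float32)))
cr=cv2.resize(im[170:250,200:300],None,fx=5,fy=5,interpolation=cv2.INTER_CUBIC)
zz=cv2.resize(np.nan_to_num(np.clip((z[170:250,200:300]-.07)/.07,0,1)*255).astype(np.uint8),None,fx=5,fy=5,interpolation=cv2.INTER_NEAREST)
save("crop1.png",np.vstack([cr,cv2.applyColorMap(zz,cv2.COLORMAP_JET)])[:,:].copy()[:800])
i=cv2.imread("pics/crop1.png"); cv2.imwrite("pics/crop1.png",np.hstack([i[:400],i[400:]])[:, :])
E
```

```text
[0.12268947 0.31696147 0.36595895 0.36823547 0.3696059  0.37064377]
0.12 3423 [ 0.5554479  -0.25698948] [0.02565407 0.05518514] 78.64105770517232 ((0.5567391514778137, -0.23634859919548035), (0.06965591013431549, 0.028404274955391884), 81.04618072509766)
0.128 3357 [ 0.55541219 -0.25734873] [0.02574093 0.05461548] 78.19061515289492 ((0.5567391514778137, -0.23634859919548035), (0.06965591013431549, 0.028404274955391884), 81.04618072509766)
0.132 3257 [ 0.55526972 -0.25812538] [0.02574308 0.05272662] 77.91682674263168 ((0.5564979314804077, -0.23635797202587128), (0.06966543197631836, 0.028337305411696434), 81.50979614257812)
0.134 3109 [ 0.55497308 -0.2595235 ] [0.02597927 0.04766282] 77.57716466785826 ((0.5564432144165039, -0.23672443628311157), (0.06892436742782593, 0.028337305411696434), 81.50979614257812)
```

```bash
python3 -c "
import cv2;i=cv2.imread('pics/crop1.png');print(i.shape);cv2.imwrite('pics/crop1b.png',cv2.resize(i,(800,320)))"
```

```text
(400, 1000, 3)
```

View pics/crop1b.png

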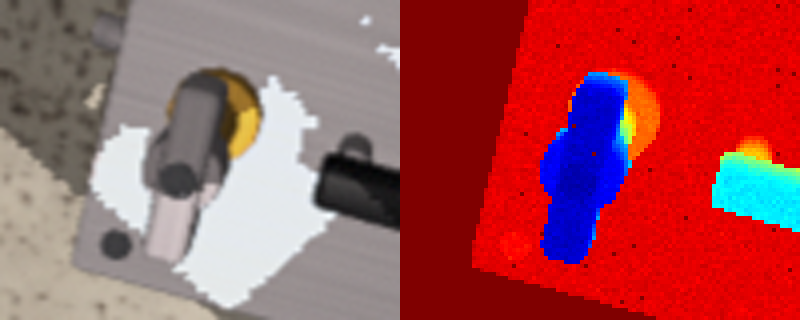

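```bash
python3 - <<'E'
from m import *
im,W=cloud("wrist"); x,y,z=W[...,0],W[...,1],W[...,2]
a=(np.hypot(x-.562,y+.227)<.045)&(z>.124)&(z<.15)
for lo in(.124,.130,.1335,.136,.138):
    p=W[a&(z>lo)][:,:2]
    if len(p)<20: print(lo,len(p)); continue
    c=p.mean(0); w,v=np.linalg.eigh(np.cov((p-c).T)); print(lo,len(p),c,np.sqrt(w*12),np.degrees(np.arctan2(v[1,1],v[0,1]))%180, cv2.minAreaRect(p.astype(np.float32)))
Z=np.where(a,(z*1000),0)
ys,xs=np.where(a); print(ys.min(),xs.min())
print("\n".join(" ".join("%3d"%q if q else "  ." for q in r) for r in Z[ys.min():ys.max()+1:2,xs.min():xs.max()+1]))
E
```

```text
0.124 669 [ 0.56113302 -0.2289916 ] [0.01606683 0.04661733] 84.76942051917545 ((0.5617653727531433, -0.22742295265197754), (0.049014754593372345, 0.020813705399632454), 72.80819702148438)
0.13 616 [ 0.56145114 -0.2281626 ] [0.01561405 0.04554588] 84.90484774212183 ((0.5617929697036743, -0.22741128504276276), (0.04897693172097206, 0.020767902955412865), 72.82882690429688)
0.1335 439 [ 0.56169635 -0.2278171 ] [0.01055646 0.04793711] 84.75620948662672 ((0.5631750226020813, -0.22704970836639404), (0.04888062924146652, 0.013569925911724567), 84.9505844116211)
0.136 76 [ 0.56158008 -0.22738205] [0.008206   0.02628839] 82.82946862458374 ((0.5615625977516174, -0.22690314054489136), (0.04144471883773804, 0.00860124733299017), 87.66138458251953)
0.138 0
189 235
  .   .   .   .   .   .   .   .   .   .   . 125 126 125   . 125   .   .   .   .   .   .
  .   .   .   .   .   .   .   .   .   . 131 131 131 132 131 129 129 128 128 127 124   .
  .   .   .   .   .   .   .   .   . 133 134 135 134 134 134 132 134 134 132 132 129   .
  .   .   .   .   .   .   .   . 134 134 134 135 135 133 135 135 135 134 13
[... 1073 characters left out ...]
   . 131 134 135 135 136 135 134 134 134 136 133 133 131 131   .   .   .   .   .   .
  .   . 132 134 134 135 134 134 134 134 136 134 135 132 125   .   .   .   .   .   .   .
  .   . 135 134 135 135 133 135 135 134 135 135 132 130   .   .   .   .   .   .   .   .
  . 133 135 133 135 134 133 135 134 134 136 135 133 125   .   .   .   .   .   .   .   .
  . 134 134 135 134 134 134 134 135 134 133 133 131   .   .   .   .   .   .   .   .   .
132 133 134 135 134 135 135 133 135 134 134 133 126   .   .   .   .   .   .   .   .   .
  . 133 135 135 135 135 135 134 134 134 132 131   .   .   .   .   .   .   .   .   .   .
  .   .   .   .   .   . 133 135 134 135   .   .   .   .   .   .   .   .   .   .   .   .
```

The bar has a round hub about 22 mm across just below its top face. Its centre is near (0.562, -0.227) and its long axis at about 84.8°, so the tap angle is about 0. Next I'll approach above it with the jaws partly closed.

```bash
python3 -m pendant '[{"dx":-0.0383,"dy":-0.0714,"dz":0.04,"wx":0,"wy":0,"wz":16,"hand":-0.2},{"dx":-0.0383,"dy":-0.0714,"dz":0.04,"wx":0,"wy":0,"wz":16,"hand":-0.2},{"dx":-0.0383,"dy":-0.0714,"dz":0.12,"wx":0,"wy":0,"wz":16,"hand":-0.2},{"dx":-0.0383,"dy":-0.0714,"dz":0.12,"wx":0,"wy":0,"wz":16,"hand":-0.2},{"dx":-0.0383,"dy":-0.0714,"dz":0.12,"wx":0,"wy":0,"wz":16,"hand":-0.2},{"dx":-0.0383,"dy":-0.0714,"dz":0.12,"wx":0,"wy":0,"wz":16,"hand":-0.2}]'
python3 - <<'E'
from m import *
s=sensors.state(); q=s["tool_rot"]; print(s["tool_pos"],2*np.degrees(np.arctan2(q[2],q[1])),s["joint_pos"][5],s["gripper_width"])
im,W=cloud("wrist"); save("w2.png",im); x,y,z=W[...,0],W[...,1],W[...,2]
a=(np.hypot(x-.562,y+.227)<.03)&(z>.1325)&(z<.142)
p=W[a][:,:2]; c=p.mean(0); w,v=np.linalg.eigh(np.cov((p-c).T)); print(len(p),c,np.sqrt(w*12),np.degrees(np.arctan2(v[1,1],v[0,1]))%180, cv2.minAreaRect(p.astype(np.float32)))
E
```

```text
time: 3.15
tool_pos: [0.5603, -0.2261, 0.1783]
tool_rot: [-0.001, -0.673, 0.74, 0.003]
contact_force: [0.2, -0.7, 1.0]
gripper_width: 0.399
[ 0.56033585 -0.22612862  0.17826079] 264.54261245670995 2.7302320244691756 0.3989074262623783
1323 [ 0.56148529 -0.22843952] [0.01198207 0.04774235] 84.86905504220235 ((0.5620598793029785, -0.22727911174297333), (0.04941488802433014, 0.01920914649963379), 75.63117218017578)
```

View pics/w2.png

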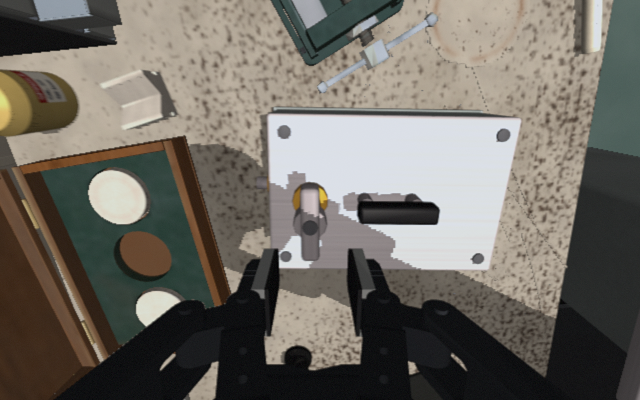

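The wrist view shows the bar upright at about (310,225), centred between the jaws, whose inner edges are at about 279 and 348. Now I'll descend and close.

```bash
python3 -m pendant '[{"dx":0,"dy":0,"dz":0.035,"wx":0,"wy":0,"wz":0,"hand":-0.2},{"dx":0,"dy":0,"dz":0.060,"wx":0,"wy":0,"wz":0,"hand":-0.2},{"dx":0,"dy":0,"dz":0.060,"wx":0,"wy":0,"wz":0,"hand":-0.2},{"dx":0,"dy":0,"dz":0.060,"wx":0,"wy":0,"wz":0,"hand":-0.2},{"dx":0,"dy":0,"dz":0.060,"wx":0,"wy":0,"wz":0,"hand":-1},{"dx":0,"dy":0,"dz":0.060,"wx":0,"wy":0,"wz":0,"hand":-1},{"dx":0,"dy":0,"dz":0.060,"wx":0,"wy":0,"wz":0,"hand":-1},{"dx":0,"dy":0,"dz":0.060,"wx":0,"wy":0,"wz":0,"hand":-1}]'
python3 -c "
from h import *
s=sensors.state();print(s['tool_pos'],s['contact_force'],s['ft_torque'],s['gripper_width'])"
```

```text
time: 3.87
tool_pos: [0.563, -0.2285, 0.1256]
tool_rot: [-0.0, -0.672, 0.74, -0.002]
contact_force: [-5.8, 0.2, 5.1]
gripper_width: 0.219
[ 0.56304779 -0.22852984  0.12564847] [-5.75832413  0.15497298  5.09625504] [0.0447874  0.88671487 0.0286831 ] 0.21931810925255038
```

```bash
python3 -m pendant '[{"dx":0,"dy":0,"dz":0,"wx":0,"wy":0,"wz":0,"hand":-1},{"dx":0,"dy":0,"dz":0,"wx":0,"wy":0,"wz":0,"hand":-1},{"dx":0,"dy":0,"dz":0,"wx":0,"wy":0,"wz":0,"hand":-1}]'
python3 -c "
from h import *
s=sensors.state();print(s['tool_pos'],s['contact_force'],s['ft_torque'],s['gripper_width'])"
```

```text
time: 4.12
tool_pos: [0.5631, -0.2285, 0.1257]
tool_rot: [-0.0, -0.672, 0.74, -0.002]
contact_force: [-3.8, 1.0, 4.8]
gripper_width: 0.221
[ 0.56307516 -0.22853601  0.12569661] [-3.76127141  0.95023483  4.76573205] [ 0.00456878  0.90208409 -0.06819789] 0.22088575409988628
```

```bash
python3 -m pendant '[{"dx":0,"dy":0,"dz":0,"wx":0,"wy":0,"wz":-4,"hand":-1},{"dx":0,"dy":0,"dz":0,"wx":0,"wy":0,"wz":-9,"hand":-1},{"dx":0,"dy":0,"dz":0,"wx":0,"wy":0,"wz":-14,"hand":-1},{"dx":0,"dy":0,"dz":0,"wx":0,"wy":0,"wz":-19,"hand":-1},{"dx":0,"dy":0,"dz":0,"wx":0,"wy":0,"wz":-24,"hand":-1},{"dx":0,"dy":0,"dz":0,"wx":0,"wy":0,"wz":-30,"hand":-1},{"dx":0,"dy":0,"dz":0,"wx":0,"wy":0,"wz":-30,"hand":-1}]'
python3 - <<'E'
from m import *
s=sensors.state(); q=s["tool_rot"]; print(s["tool_pos"],2*np.degrees(np.arctan2(q[2],q[1])),s['contact_force'],s['ft_torque'],s['gripper_width'])
im,W=cloud("wrist"); save("w3.png",im); meas("w",im,W)
E
```

```text
time: 4.7
tool_pos: [0.5634, -0.2285, 0.1256]
tool_rot: [0.0, 0.842, -0.54, 0.002]
contact_force: [-4.0, 0.9, 5.9]
gripper_width: 0.217
[ 0.56338966 -0.22846672  0.12564521] -65.34716291156441 [-4.04449474  0.87930475  5.89246136] [0.10669703 0.80075689 0.14603115] 0.21680206885532508
w plate 30490 c 0.5014 -0.2197 size [0.13  0.191] long axis -6.4 z 0.077
w handle 944 c 0.5127 -0.2221 size [0.013 0.034] long axis -6.3 z 0.1144
w tap 3807 c 0.5642 -0.2275 size [0.042 0.042] long axis -18.1 z 0.1347
```

View pics/w3.png

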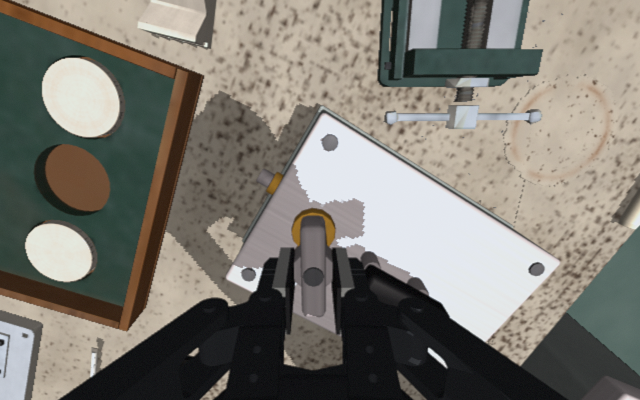

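The wrist view shows the bar still upright between the pads at about (314,260), so the tap turned with the gripper. The lid and box have not moved. I'll go on turning.

```bash
python3 -m pendant '[{"dx":0,"dy":0,"dz":0,"wx":0,"wy":0,"wz":-7,"hand":-1},{"dx":0,"dy":0,"dz":0,"wx":0,"wy":0,"wz":-14,"hand":-1},{"dx":0,"dy":0,"dz":0,"wx":0,"wy":0,"wz":-21,"hand":-1},{"dx":0,"dy":0,"dz":0,"wx":0,"wy":0,"wz":-28,"hand":-1},{"dx":0,"dy":0,"dz":0,"wx":0,"wy":0,"wz":-35,"hand":-1},{"dx":0,"dy":0,"dz":0,"wx":0,"wy":0,"wz":-42,"hand":-1},{"dx":0,"dy":0,"dz":0,"wx":0,"wy":0,"wz":-49,"hand":-1},{"dx":0,"dy":0,"dz":0,"wx":0,"wy":0,"wz":-56,"hand":-1},{"dx":0,"dy":0,"dz":0,"wx":0,"wy":0,"wz":-63,"hand":-1},{"dx":0,"dy":0,"dz":0,"wx":0,"wy":0,"wz":-70,"hand":-1},{"dx":0,"dy":0,"dz":0,"wx":0,"wy":0,"wz":-77,"hand":-1},{"dx":0,"dy":0,"dz":0,"wx":0,"wy":0,"wz":-84,"hand":-1},{"dx":0,"dy":0,"dz":0,"wx":0,"wy":0,"wz":-91,"hand":-1},{"dx":0,"dy":0,"dz":0,"wx":0,"wy":0,"wz":-98,"hand":-1},{"dx":0,"dy":0,"dz":0,"wx":0,"wy":0,"wz":-105,"hand":-1},{"dx":0,"dy":0,"dz":0,"wx":0,"wy":0,"wz":-112,"hand":-1},{"dx":0,"dy":0,"dz":0,"wx":0,"wy":0,"wz":-118,"hand":-1},{"dx":0,"dy":0,"dz":0,"wx":0,"wy":0,"wz":-118,"hand":-1}]'
cat > st.py <<'E'
from m import *
s=sensors.state(); q=s["tool_rot"]; print(s["time"],s["tool_pos"],"psi",(2*np.degrees(np.arctan2(q[2],q[1]))+180)%360-180,s['contact_force'],s['ft_torque'],s['gripper_width'],"j6",s["joint_pos"][5])
E
python3 - <<'E'
from st import *
im,W=cloud("wrist"); save("w4.png",im); meas("w",im,W)
E
```

```text
time: 6.25
tool_pos: [0.5635, -0.2274, 0.1256]
tool_rot: [0.001, 0.896, 0.444, 0.001]
contact_force: [-3.3, 3.2, 7.1]
gripper_width: 0.218
6.25 [ 0.56348859 -0.22736357  0.12563956] psi 52.65761748492636 [-3.30397862  3.17180769  7.12389704] [0.66579169 0.76147457 0.06828058] 0.21771612349297545 j6 0.14504344979053055
w plate 30606 c 0.501 -0.2192 size [0.129 0.191] long axis -6.5 z 0.0769
w handle 958 c 0.5108 -0.2196 size [0.013 0.038] long axis -5.1 z 0.1142
w tap 3763 c 0.5631 -0.2255 size [0.041 0.042] long axis 99.9 z 0.1346
```

```bash
python3 -m pendant '[{"dx":0,"dy":0,"dz":0,"wx":0,"wy":0,"wz":-4,"hand":-1},{"dx":0,"dy":0,"dz":0,"wx":0,"wy":0,"wz":-8,"hand":-1},{"dx":0,"dy":0,"dz":0,"wx":0,"wy":0,"wz":-10,"hand":-1},{"dx":0,"dy":0,"dz":0,"wx":0,"wy":0,"wz":-10,"hand":-1}]' >/dev/null; python3 st.py
python3 -m pendant '[{"dx":0,"dy":0,"dz":0,"wx":0,"wy":0,"wz":-2,"hand":-1},{"dx":0,"dy":0,"dz":0,"wx":0,"wy":0,"wz":-2,"hand":-1}]' >/dev/null; python3 st.py
python3 -m pendant '[{"dx":0,"dy":0,"dz":0,"wx":0,"wy":0,"wz":-1.5,"hand":-1},{"dx":0,"dy":0,"dz":0,"wx":0,"wy":0,"wz":-1.5,"hand":-1}]' >/dev/null; python3 st.py
```

```text
6.6333 [ 0.56339612 -0.22734548  0.12564345] psi 62.52472790208856 [-4.59912588  3.50954108  7.82230217] [0.69347561 0.7947155  0.03972863] 0.2135769016042588 j6 -0.027181190429730287
6.8 [ 0.56337382 -0.22733518  0.12564314] psi 64.4898063235866 [-5.27110026  4.21014788  7.01728481] [ 0.67691991  0.86821607 -0.09400191] 0.2193092274988549 j6 -0.06154024978805667
6.9667 [ 0.56336681 -0.22730615  0.12562973] psi 65.93620724077849 [-4.89156882  3.95820546  6.99517632] [ 0.64954966  0.86745646 -0.3235942 ] 0.21960600252737753 j6 -0.08686253831438522
```

```bash
python3 -m pendant '[{"dx":0,"dy":0,"dz":0,"wx":0,"wy":0,"wz":-1.5,"hand":-1},{"dx":0,"dy":0,"dz":0,"wx":0,"wy":0,"wz":-1.5,"hand":-1}]' >/dev/null; python3 st.py
python3 - <<'E'
from st import *
im,W=cloud("wrist"); save("w5.png",im); meas("w",im,W)
E
```

```text
7.1333 [ 0.56327684 -0.22734707  0.1256743 ] psi 67.39547618064279 [-5.47682946  4.35461625  7.61771492] [ 0.68558186  0.93237462 -0.5209012 ] 0.21534897878045703 j6 -0.1124785241499979
7.1333 [ 0.56327684 -0.22734707  0.1256743 ] psi 67.39547618064279 [-5.47682946  4.35461625  7.61771492] [ 0.68558186  0.93237462 -0.5209012 ] 0.21534897878045703 j6 -0.1124785241499979
w plate 35837 c 0.5008 -0.2192 size [0.129 0.191] long axis -6.3 z 0.0769
w handle 2492 c 0.5015 -0.2195 size [0.014 0.056] long axis -6.0 z 0.1145
w tap 3770 c 0.5635 -0.2258 size [0.042 0.041] long axis 19.6 z 0.1347
```

View pics/w5.png

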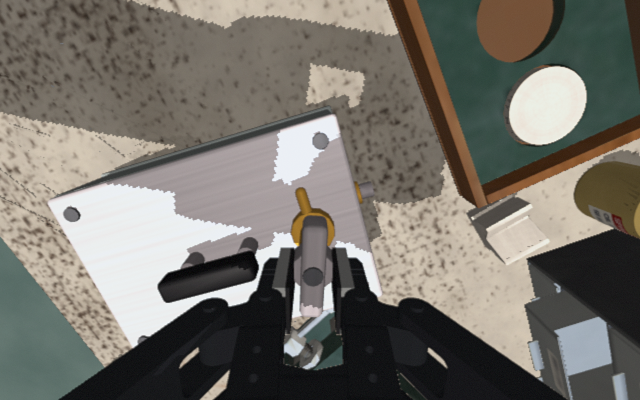

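The torque climbed steadily from about 0 to -0.52 N m over the last 3°. With the angle near 2.8 rad, the tap is at its stop. The picture shows the bar upright between the pads at (314,265), with no slip and the lid unmoved. I'll ease off, release and rise.

```bash
python3 -m pendant '[{"dx":0,"dy":0,"dz":0,"wx":0,"wy":0,"wz":1.5,"hand":-1},{"dx":0,"dy":0,"dz":0,"wx":0,"wy":0,"wz":1.5,"hand":-0.2},{"dx":0,"dy":0,"dz":0,"wx":0,"wy":0,"wz":1.5,"hand":-0.2},{"dx":0,"dy":0,"dz":0,"wx":0,"wy":0,"wz":1.5,"hand":-0.2},{"dx":0,"dy":0,"dz":0,"wx":0,"wy":0,"wz":1.5,"hand":-0.2},{"dx":0,"dy":0,"dz":0,"wx":0,"wy":0,"wz":1.5,"hand":-0.2}]'; python3 st.py
python3 -m pendant '[{"dx":0,"dy":0,"dz":-0.02,"wx":0,"wy":0,"wz":0,"hand":-0.2},{"dx":0,"dy":0,"dz":-0.06,"wx":0,"wy":0,"wz":0,"hand":-0.2},{"dx":0,"dy":0,"dz":-0.08,"wx":0,"wy":0,"wz":0,"hand":-0.2},{"dx":0,"dy":0,"dz":-0.08,"wx":0,"wy":0,"wz":0,"hand":-0.2},{"dx":0,"dy":0,"dz":-0.08,"wx":0,"wy":0,"wz":0,"hand":-0.2}]'
python3 - <<'E'
from st import *
im,W=cloud("wrist"); save("w6.png",im); np.save("w6.npy",W); meas("w",im,W)
x,y,z=W[...,0],W[...,1],W[...,2]
a=(np.hypot(x-.562,y+.227)<.035)&(z>.1325)&(z<.142)
p=W[a][:,:2]; c=p.mean(0); w,v=np.linalg.eigh(np.cov((p-c).T)); print(len(p),c,np.sqrt(w*12),np.degrees(np.arctan2(v[1,1],v[0,1]))%180)
E
```

```text
time: 7.68
tool_pos: [0.5624, -0.2274, 0.1216]
tool_rot: [0.0, 0.839, 0.545, 0.0]
contact_force: [-0.2, 0.2, -0.1]
gripper_width: 0.405
7.6833 [ 0.56238182 -0.22739944  0.1216324 ] psi 65.99711560311505 [-0.20392112  0.2385664  -0.07358706] [ 0.00749328 -0.04409868 -0.00154818] 0.4052588472809096 j6 -0.08791906052756912
time: 8.1
tool_pos: [0.5631, -0.2278, 0.2035]
tool_rot: [0.002, 0.839, 0.545, 0.001]
contact_force: [0.7, -0.1, -0.3]
gripper_width: 0.402
8.1 [ 0.56314951 -0.22778621  0.20346939] psi 65.99757211849195 [ 0.74428192 -0.10906518 -0.26238402] [0.02829417 0.0138915  0.04667088] 0.40240125757657286 j6 -0.08789213120094796
w plate 24953 c 0.501 -0.2197 size [0.13 0.19] long axis -6.3 z 0.0769
w handle 1242 c 0.5015 -0.2196 size [0.015 0.056] long axis -7.0 z 0.1145
w tap 1329 c 0.5628 -0.2261 size [0.049 0.021] long axis 76.9 z 0.1343
1044 [ 0.56333323 -0.2251798 ] [0.01174297 0.0481592 ] 64.30082306538758
```

The tap bar reads 64.3°, which puts the tap angle at 2.80 rad, fully open. Next is the handle.

```bash
python3 -m pendant '[{"dx":-0.0173,"dy":-0.0563,"dz":0,"wx":0,"wy":0,"wz":72.3,"hand":-0.2},{"dx":-0.0173,"dy":-0.0563,"dz":0,"wx":0,"wy":0,"wz":72.3,"hand":-0.2},{"dx":-0.0173,"dy":-0.0563,"dz":0,"wx":0,"wy":0,"wz":72.3,"hand":-0.2},{"dx":-0.0173,"dy":-0.0563,"dz":0,"wx":0,"wy":0,"wz":72.3,"hand":-0.2},{"dx":-0.0173,"dy":-0.0563,"dz":0,"wx":0,"wy":0,"wz":72.3,"hand":-0.2},{"dx":-0.0173,"dy":-0.0563,"dz":0,"wx":0,"wy":0,"wz":72.3,"hand":-0.2},{"dx":-0.0173,"dy":-0.0563,"dz":0,"wx":0,"wy":0,"wz":72.3,"hand":-0.2},{"dx":-0.0173,"dy":-0.0563,"dz":0,"wx":0,"wy":0,"wz":72.3,"hand":-0.2},{"dx":-0.0173,"dy":-0.0563,"dz":0,"wx":0,"wy":0,"wz":72.3,"hand":-0.2},{"dx":-0.0173,"dy":-0.0563,"dz":0,"wx":0,"wy":0,"wz":72.3,"hand":-0.2},{"dx":-0.0173,"dy":-0.0563,"dz":0,"wx":0,"wy":0,"wz":72.3,"hand":-0.2},{"dx":-0.0173,"dy":-0.0563,"dz":0,"wx":0,"wy":0,"wz":72.3,"hand":-0.2},{"dx":-0.0173,"dy":-0.0563,"dz":0,"wx":0,"wy":0,"wz":72.3,"hand":-0.2}]'
python3 - <<'E'
from st import *
im,W=cloud("wrist"); meas("w",im,W)
E
```

```text
time: 9.23
tool_pos: [0.5031, -0.2198, 0.2]
tool_rot: [-0.0, 0.999, -0.054, -0.001]
contact_force: [0.5, 0.6, 0.5]
gripper_width: 0.399
9.2333 [ 0.50314157 -0.21979739  0.20004814] psi -6.157265057972978 [0.54477686 0.5975068  0.50489472] [ 0.00148039  0.0018461  -0.05421147] 0.39893467506469715 j6 1.1308483574197434
w plate 25932 c 0.5015 -0.2199 size [0.13  0.189] long axis -6.2 z 0.077
w handle 1268 c 0.5021 -0.22 size [0.014 0.055] long axis -6.5 z 0.1147
w tap 1760 c 0.563 -0.2266 size [0.05  0.021] long axis 77.3 z 0.1344
```

```bash
python3 -m pendant '[{"dx":0,"dy":0,"dz":0.035,"wx":0,"wy":0,"wz":0,"hand":-0.2},{"dx":0,"dy":0,"dz":0.07,"wx":0,"wy":0,"wz":0,"hand":-0.2},{"dx":0,"dy":0,"dz":0.095,"wx":0,"wy":0,"wz":0,"hand":-0.2},{"dx":0,"dy":0,"dz":0.1125,"wx":0,"wy":0,"wz":0,"hand":-0.2},{"dx":0,"dy":0,"dz":0.1125,"wx":0,"wy":0,"wz":0,"hand":-0.2},{"dx":0,"dy":0,"dz":0.1125,"wx":0,"wy":0,"wz":0,"hand":-1},{"dx":0,"dy":0,"dz":0.1125,"wx":0,"wy":0,"wz":0,"hand":-1},{"dx":0,"dy":0,"dz":0.1125,"wx":0,"wy":0,"wz":0,"hand":-1},{"dx":0,"dy":0,"dz":0.1125,"wx":0,"wy":0,"wz":0,"hand":-1},{"dx":0,"dy":0,"dz":0.1125,"wx":0,"wy":0,"wz":0,"hand":-1}]' >/dev/null; python3 st.py
python3 -m pendant '[{"dx":0,"dy":0,"dz":-0.004,"wx":0,"wy":0,"wz":0,"hand":-1},{"dx":0,"dy":0,"dz":-0.008,"wx":0,"wy":0,"wz":0,"hand":-1},{"dx":0,"dy":0,"dz":-0.012,"wx":0,"wy":0,"wz":0,"hand":-1},{"dx":0,"dy":0,"dz":-0.012,"wx":0,"wy":0,"wz":0,"hand":-1}]' >/dev/null; python3 st.py
```

```text
10.1167 [ 0.50416618 -0.22041877  0.08991417] psi -6.29049550635321 [ 0.06556018 -0.1301232  -2.07847095] [0.02592407 0.12383499 0.0007094 ] 0.15085309593917115 j6 1.1331777466806727
10.45 [ 0.50423186 -0.22040072  0.10203344] psi -6.295003465406381 [ 0.31584387 -0.06434895 -4.15015592] [-0.01757929  0.09776907  0.01470579] 0.1451003384002559 j6 1.1333309098907725
```

The load is 4.15 N (0.42 kg), so the lid came free on its own. I'll lift it straight up and measure the mat from the first pictures.

```bash
python3 -m pendant '[{"dx":0,"dy":0,"dz":-0.02,"wx":0,"wy":0,"wz":0,"hand":-1},{"dx":0,"dy":0,"dz":-0.045,"wx":0,"wy":0,"wz":0,"hand":-1},{"dx":0,"dy":0,"dz":-0.07,"wx":0,"wy":0,"wz":0,"hand":-1},{"dx":0,"dy":0,"dz":-0.09,"wx":0,"wy":0,"wz":0,"hand":-1},{"dx":0,"dy":0,"dz":-0.1,"wx":0,"wy":0,"wz":0,"hand":-1},{"dx":0,"dy":0,"dz":-0.1,"wx":0,"wy":0,"wz":0,"hand":-1}]' >/dev/null; python3 st.py
python3 - <<'E'
from h import *
def fit(n,im,W):
    x,y,z=W[...,0],W[...,1],W[...,2]; g=im.max(2).astype(int)
    a=(abs(x-.49)<.17)&(abs(y-.14)<.15)&(abs(z)<.02)
    print(n,"hist",np.histogram(g[a],[0,20,30,35,40,45,50,55,60,65,70,80,100,150,256])[0])
    for t in(46,50,55,58,62):
        m=(a&(g<t)).astype(np.uint8); m=cv2.morphologyEx(m,cv2.MORPH_OPEN,np.ones((7,7)))
        k,l,st,_=cv2.connectedComponentsWithStats(m)
        if k<2: continue
        p=W[l==1+np.argmax(st[1:,4])]; r=cv2.minAreaRect(p[:,:2].astype(np.float32)); print(t,len(p),np.round(r[0],4),np.round(r[1],3),round(r[2],1),"z",np.median(p[:,2]))
    u=np.where(a); print("px",u[0].min(),u[0].max(),u[1].min(),u[1].max())
for n in("top","scene"): fit(n,cv2.imread(f"pics/{n}1.png")[...,::-1],np.load(n+"1.npy"))
im,W=cloud("top"); save("top2.png",im); np.save("top2.npy",W); fit("top2",im,W)
E
```

```text
10.95 [ 0.50518872 -0.22097687  0.20419215] psi -6.29832164322454 [ 0.142142    0.293387   -4.50296985] [0.00349802 0.00388738 0.03871321] 0.15217983156874318 j6 1.1333821556539012
top hist [   0    0    0    0   83   38 2013 1673   23   31   57  510 2162 4852]
55 777 [0.413  0.1293] [0.071 0.136] 15.5 z 0.004570151831180924
58 3321 [0.4835 0.1402] [0.216 0.154] 16.1 z 0.00446675894805848
62 3758 [0.4842 0.141 ] [0.217 0.156] 16.0 z 0.004462093135498946
px 187 303 251 353
scene hist [  29   85  204  767 1443  795  155   30   31   37   81  575 1712 4478]
46 49 [0.3994 0.0932] [0.017 0.024] 25.5 z 0.006400959339731616
50 848 [0.5156 0.1431] [0.106 0.13 ] 32.1 z 0.006019291122430381
55 3359 [0.4862 0.144 ] [0.218 0.159] 16.1 z 0.00588965597973512
58 3386 [0.4862 0.144 ] [0.218 0.159] 16.1 z 0.005888110879356978
62 3420 [0.486  0.1438] [0.218 0.16 ] 16.1 z 0.005888110879356978
px 194 315 254 413
top2 hist [   0    0    0    0    0    0   26 2647 1123   20   61  134 1423 6005]
58 266 [0.3964 0.1142] [0.03  0.087] 15.4 z 0.004627885107076124
62 3128 [0.4775 0.1384] [0.2   0.154] 16.2 z 0.004537826447780002
px 187 303 251 353
```

View pics/top2.png

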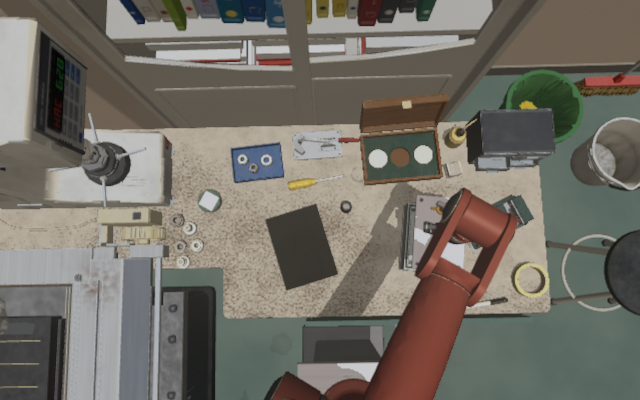

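The arm is holding the lid above the box. The mat at (301,246) is clear, with its centre at about (0.485, 0.1425) and yaw 16°, and both cameras agree. I'll carry the lid over.

```bash
python3 -m pendant '[{"dx":-0.0016,"dy":-0.01,"dz":0,"wx":0,"wy":0,"wz":0,"hand":-1},{"dx":-0.0055,"dy":-0.035,"dz":0,"wx":0,"wy":0,"wz":-2,"hand":-1},{"dx":-0.011,"dy":-0.07,"dz":0,"wx":0,"wy":0,"wz":-4,"hand":-1},{"dx":-0.0165,"dy":-0.105,"dz":0,"wx":0,"wy":0,"wz":-7,"hand":-1},{"dx":-0.022,"dy":-0.14,"dz":0,"wx":0,"wy":0,"wz":-9,"hand":-1},{"dx":-0.0275,"dy":-0.175,"dz":0,"wx":0,"wy":0,"wz":-11,"hand":-1},{"dx":-0.033,"dy":-0.21,"dz":0,"wx":0,"wy":0,"wz":-13,"hand":-1},{"dx":-0.0385,"dy":-0.245,"dz":0,"wx":0,"wy":0,"wz":-15,"hand":-1},{"dx":-0.044,"dy":-0.28,"dz":0,"wx":0,"wy":0,"wz":-17,"hand":-1},{"dx":-0.0495,"dy":-0.315,"dz":0,"wx":0,"wy":0,"wz":-19.5,"hand":-1},{"dx":-0.054,"dy":-0.345,"dz":0,"wx":0,"wy":0,"wz":-21.5,"hand":-1},{"dx":-0.0564,"dy":-0.3595,"dz":0,"wx":0,"wy":0,"wz":-22.4,"hand":-1},{"dx":-0.0564,"dy":-0.3595,"dz":0,"wx":0,"wy":0,"wz":-22.4,"hand":-1},{"dx":-0.0564,"dy":-0.3595,"dz":0,"wx":0,"wy":0,"wz":-22.4,"hand":-1},{"dx":-0.0564,"dy":-0.3595,"dz":0,"wx":0,"wy":0,"wz":-22.4,"hand":-1}]' >/dev/null; python3 st.py
python3 - <<'E'
from h import *
im,W=cloud("wrist"); save("w7.png",im); x,y,z=W[...,0],W[...,1],W[...,2]
a=(np.hypot(x-.485,y-.142)<.13)&(z>.18)&(z<.197)
p=W[a]; c=np.median(p,0); A=np.c_[p[:,:2]-c[:2],np.ones(len(p))]; print(len(p),"plane slope deg",np.degrees(np.linalg.lstsq(A,p[:,2],rcond=None)[0][:2]),c[2],cv2.minAreaRect(p[:,:2].astype(np.float32)))
E
```

```text
12.25 [0.48598846 0.14317334 0.19908072] psi 16.095684245061562 [-0.25471168  0.1326436  -5.43787174] [-0.01502703  0.00718551  0.00507812] 0.15056750451998605 j6 1.4296524253771314
47312 plane slope deg [-0.08928961  0.00902924] 0.18599451507603548 ((0.4833856225013733, 0.14382565021514893), (0.18959268927574158, 0.12973955273628235), 15.810327529907227)
```

View pics/w7.png

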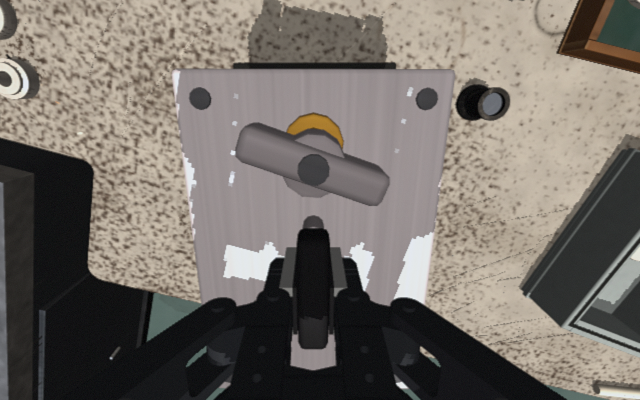

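The lid is level (slope under 0.1°), centred at (0.4834, 0.1438) with yaw 15.8°, directly above the mat, whose edge shows at (315,66). I'll lower it.

```bash
python3 -m pendant '[{"dx":0,"dy":0,"dz":0.015,"wx":0,"wy":0,"wz":0,"hand":-1},{"dx":0,"dy":0,"dz":0.04,"wx":0,"wy":0,"wz":0,"hand":-1},{"dx":0,"dy":0,"dz":0.07,"wx":0,"wy":0,"wz":0,"hand":-1},{"dx":0,"dy":0,"dz":0.1,"wx":0,"wy":0,"wz":0,"hand":-1},{"dx":0,"dy":0,"dz":0.125,"wx":0,"wy":0,"wz":0,"hand":-1},{"dx":0,"dy":0,"dz":0.142,"wx":0,"wy":0,"wz":0,"hand":-1},{"dx":0,"dy":0,"dz":0.15,"wx":0,"wy":0,"wz":0,"hand":-1},{"dx":0,"dy":0,"dz":0.15,"wx":0,"wy":0,"wz":0,"hand":-1},{"dx":0,"dy":0,"dz":0.15,"wx":0,"wy":0,"wz":0,"hand":-1}]' >/dev/null; python3 st.py
python3 -m pendant '[{"dx":0,"dy":0,"dz":0.002,"wx":0,"wy":0,"wz":0,"hand":-1},{"dx":0,"dy":0,"dz":0.004,"wx":0,"wy":0,"wz":0,"hand":-1},{"dx":0,"dy":0,"dz":0.005,"wx":0,"wy":0,"wz":0,"hand":-1},{"dx":0,"dy":0,"dz":0.005,"wx":0,"wy":0,"wz":0,"hand":-1}]' >/dev/null; python3 st.py
python3 -m pendant '[{"dx":0,"dy":0,"dz":0.001,"wx":0,"wy":0,"wz":0,"hand":-1},{"dx":0,"dy":0,"dz":0.0015,"wx":0,"wy":0,"wz":0,"hand":-1},{"dx":0,"dy":0,"dz":0.0015,"wx":0,"wy":0,"wz":0,"hand":-1},{"dx":0,"dy":0,"dz":0.0015,"wx":0,"wy":0,"wz":0,"hand":-1}]' >/dev/null; python3 st.py
```

```text
13.05 [0.4874464  0.14289319 0.05120359] psi 16.03577347401705 [-0.37534147 -0.42424931 -4.54225228] [ 0.01169424 -0.0376821  -0.01895088] 0.15026106638374276 j6 1.4295036077297212
13.3833 [0.48743432 0.14350733 0.04641107] psi 16.102876688817787 [-0.64141453  0.57233039 -5.44674456] [0.04223465 0.04523379 0.0116488 ] 0.1473221851227359 j6 1.4295209046343371
13.7167 [0.48700641 0.14347701 0.04428556] psi 16.104125757690696 [ 0.1916589  -0.1322204  -5.25152979] [ 0.0223881   0.03285206 -0.00274279] 0.15164821291937972 j6 1.4295230253426006
```

```bash
for i in 1; do
python3 -m pendant '[{"dx":0,"dy":0,"dz":0.0005,"wx":0,"wy":0,"wz":0,"hand":-1},{"dx":0,"dy":0,"dz":0.001,"wx":0,"wy":0,"wz":0,"hand":-1},{"dx":0,"dy":0,"dz":0.0015,"wx":0,"wy":0,"wz":0,"hand":-1},{"dx":0,"dy":0,"dz":0.0015,"wx":0,"wy":0,"wz":0,"hand":-1},{"dx":0,"dy":0,"dz":0.0015,"wx":0,"wy":0,"wz":0,"hand":-1}]' >/dev/null; python3 st.py; done
python3 -m pendant '[{"dx":0,"dy":0,"dz":0.0005,"wx":0,"wy":0,"wz":0,"hand":-1},{"dx":0,"dy":0,"dz":0.001,"wx":0,"wy":0,"wz":0,"hand":-1},{"dx":0,"dy":0,"dz":0.001,"wx":0,"wy":0,"wz":0,"hand":-1},{"dx":0,"dy":0,"dz":0.001,"wx":0,"wy":0,"wz":0,"hand":-1}]' >/dev/null; python3 st.py
```

```text
14.1333 [0.48699386 0.14342409 0.04273151] psi 16.100764770062653 [-0.21089328 -0.36394828 -4.9787903 ] [-0.0306377   0.02100387  0.01783911] 0.15047164055127393 j6 1.4295004103585949
14.4667 [0.48698049 0.14341443 0.04172858] psi 16.098898306079093 [ 0.56521904 -0.99750973 -4.76778969] [-0.01737216  0.09957256  0.03017061] 0.1513006823020448 j6 1.4295197998314733
```

```bash
python3 -m pendant '[{"dx":0,"dy":0,"dz":0.0005,"wx":0,"wy":0,"wz":0,"hand":-1},{"dx":0,"dy":0,"dz":0.001,"wx":0,"wy":0,"wz":0,"hand":-1},{"dx":0,"dy":0,"dz":0.001,"wx":0,"wy":0,"wz":0,"hand":-1},{"dx":0,"dy":0,"dz":0.001,"wx":0,"wy":0,"wz":0,"hand":-1}]' >/dev/null; python3 st.py
python3 -m pendant '[{"dx":0,"dy":0,"dz":0.0005,"wx":0,"wy":0,"wz":0,"hand":-1},{"dx":0,"dy":0,"dz":0.001,"wx":0,"wy":0,"wz":0,"hand":-1},{"dx":0,"dy":0,"dz":0.001,"wx":0,"wy":0,"wz":0,"hand":-1},{"dx":0,"dy":0,"dz":0.001,"wx":0,"wy":0,"wz":0,"hand":-1}]' >/dev/null; python3 st.py
```

```text
14.8 [0.48713142 0.14343184 0.0409029 ] psi 16.10118019488553 [ 0.3556071   0.43027442 -3.51554642] [ 0.06287984  0.02537327 -0.00650224] 0.15000674877919198 j6 1.4294884662655112
15.1333 [0.48712588 0.14343806 0.04084963] psi 16.106701046322627 [-6.05476805 -0.51755488  4.31831964] [-0.10000248  0.7750533   0.0301704 ] 0.15147360202900684 j6 1.429519814640367
```

Contact came at a TCP height of 0.0409, as predicted. I'll back off 0.5 mm to unload, open partly and rise.

```bash
python3 -m pendant '[{"dx":0,"dy":0,"dz":-0.0006,"wx":0,"wy":0,"wz":0,"hand":-1},{"dx":0,"dy":0,"dz":-0.0006,"wx":0,"wy":0,"wz":0,"hand":-1},{"dx":0,"dy":0,"dz":-0.0006,"wx":0,"wy":0,"wz":0,"hand":-0.2},{"dx":0,"dy":0,"dz":-0.0006,"wx":0,"wy":0,"wz":0,"hand":-0.2},{"dx":0,"dy":0,"dz":-0.0006,"wx":0,"wy":0,"wz":0,"hand":-0.2},{"dx":0,"dy":0,"dz":-0.0006,"wx":0,"wy":0,"wz":0,"hand":-0.2},{"dx":0,"dy":0,"dz":-0.0006,"wx":0,"wy":0,"wz":0,"hand":-0.2}]' >/dev/null; python3 st.py
python3 -m pendant '[{"dx":0,"dy":0,"dz":-0.02,"wx":0,"wy":0,"wz":0,"hand":-0.2},{"dx":0,"dy":0,"dz":-0.06,"wx":0,"wy":0,"wz":0,"hand":-0.2},{"dx":0,"dy":0,"dz":-0.1,"wx":0,"wy":0,"wz":0,"hand":-0.2},{"dx":0,"dy":0,"dz":-0.14,"wx":0,"wy":0,"wz":0,"hand":-0.2},{"dx":-0.03,"dy":0,"dz":-0.18,"wx":0,"wy":0,"wz":0,"hand":-0.2},{"dx":-0.06,"dy":0,"dz":-0.2,"wx":0,"wy":0,"wz":0,"hand":-0.2},{"dx":-0.06,"dy":0,"dz":-0.2,"wx":0,"wy":0,"wz":0,"hand":-0.2},{"dx":-0.06,"dy":0,"dz":-0.2,"wx":0,"wy":0,"wz":0,"hand":-0.2}]' >/dev/null; python3 st.py
python3 - <<'E'
from h import *
im,W=cloud("wrist"); save("w8.png",im); x,y,z=W[...,0],W[...,1],W[...,2]; g=im.max(2)
r=np.hypot(x-.485,y-.142)<.15
def f(l,m):
    m=cv2.morphologyEx(m.astype(np.uint8),cv2.MORPH_OPEN,np.ones((3,3)));k,lb,st,_=cv2.connectedComponentsWithStats(m); p=W[lb==1+np.argmax(st[1:,4])]
    print(l,len(p),cv2.minAreaRect(p[:,:2].astype(np.float32)),np.median(p[:,2])); return p
p=f("plate",r&(z>.02)&(z<.036)); A=np.c_[p[:,:2],np.ones(len(p))]; print("slope",np.degrees(np.linalg.lstsq(A,p[:,2],rcond=None)[0][:2]))
f("lid+mat",r&((z>.02)|(g<65))&(z<.036))
f("tap",(np.hypot(x-.545,y-.16)<.04)&(z>.0795)&(z<.09))
s,V=cloud("scene"); save("scene2.png",s); x,y,z=V[...,0],V[...,1],V[...,2]
for t in("vacuum_box","grease_tin","loupe","screwdriver_1"): print(t,[(np.round(q["position"],3).tolist(),round(q["score"],2)) for q in finder.look_for("scene",t)[:1]])
m=(abs(x-.5)<.13)&(abs(y+.22)<.1)&(z>.055)&(z<.078); print("box rim",m.sum(),cv2.minAreaRect(V[m][:,:2].astype(np.float32)))
E
```

```text
15.7167 [0.48740693 0.14348642 0.04062736] psi 16.101522718791443 [ 0.23728864  0.23904003 -0.1262472 ] [ 0.03718757  0.00970931 -0.0394719 ] 0.40000552123510097 j6 1.429505830042355
16.3833 [0.42999515 0.12681007 0.24361149] psi 16.090126335898105 [-0.52869722 -0.46212775 -0.43541927] [-0.04151717  0.03741714 -0.04204668] 0.3985479404030935 j6 1.4104635975058049
plate 19244 ((0.48455920815467834, 0.1442677080631256), (0.1891593039035797, 0.13036754727363586), 16.000490188598633) 0.02791865926837636
slope [0.03679351 0.05805541]
lid+mat 24181 ((0.4852070212364197, 0.1425829976797104), (0.21852248907089233, 0.1583547443151474), 16.255033493041992) 0.02765997652840002
tap 1049 ((0.5441935062408447, 0.16122712194919586), (0.02133721113204956, 0.0494539774954319), 9.69370174407959) 0.08539037464082988
vacuum_box [([0.467, -0.224, 0.039], 0.83)]
grease_tin [([0.618, 0.413, 0.027], 0.75)]
loupe [([0.594, 0.013, 0.027], 0.62)]
screwdriver_1 [([0.67, 0.138, 0.022], 0.78)]
box rim 666 ((0.49891597032546997, -0.21974307298660278), (0.13535557687282562, 0.19111114740371704), 84.09429168701172)
```

View pics/w8.png

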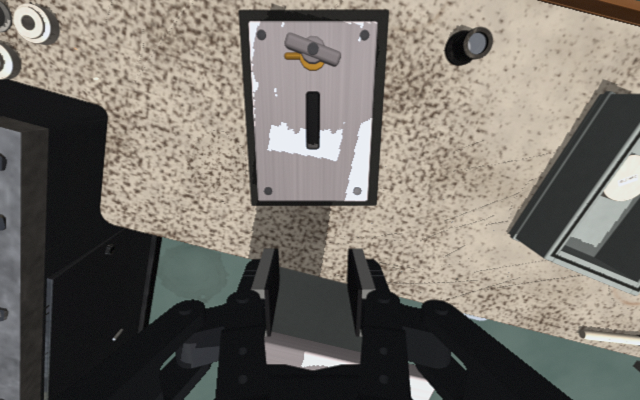

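View pics/scene2.png

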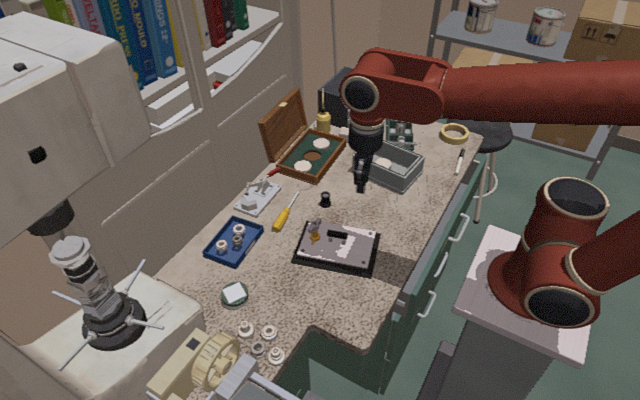

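The wrist view shows the lid flat and right way up at (313,110), with an even mat border all round. The scene view shows the box open and in place at (400,165), with the bystanders where they were. The gripper touches nothing, so I'm handing in.

```bash
python3 -c "
from plant import job,sensors
print(job.job_done(), sensors.state()['time'])"
```

```text
the job is handed in; nothing more can be done
the job is handed in; nothing more can be done
```

The box is vented, and the lid is off and lying right way up and flat in the middle of the black mat. I handed the job in at about 17 s on the robot's clock, well inside the 67 s limit.

**Tap:** I turned it anticlockwise in a single grip until the reaction torque climbed to about 0.5 N m at the stop. After release, the wrist camera measured the tap at 2.80 rad, which is fully open.

**Lid:** It lifted off freely at about 0.42 to 0.5 kg. I lowered it about 1 mm at a time and it touched down at under 10 N.

**Last checks:**
- **Lid on the mat:** its centre is about 1.8 mm from the mat's centre, it is turned 0.3° relative to the mat, and its tilt is under 0.1°.
- **Box:** its rim centre is within about 2 mm of where the lid was before, at the same angle.
- **Bystanders:** the tin, loupe and screwdriver were found within 2 mm of where they started.
- **Gripper:** clear of everything, with no contact force beyond sensor noise.

**Disagreements and gaps:**
- The jaws closed to about 18.6 mm on the tap, which suggests they held its round hub rather than the 12 mm bar. The bar still turned with them and did not slip.
- The simple box fit of the tap bar's angle gave skewed values because of that hub, so I used a fit of its top face instead. I did not repeat that fit after placing the lid.
- The cameras disagreed by about 1 to 4 mm on the mat's centre.
- I did not look separately for the reference block inside the box.

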